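# Feel whether the large bowl is dry

### The arm

A 7-joint arm with a two-finger parallel gripper is mounted at the origin on the work surface. World frame = base frame: x ahead of the robot, y to its left, z up, the work surface at z = 0. Lengths are in m, angles in rad, forces in N, time in s.
With the tool pointing down it reaches from about 0.425 to 0.825 m from the base axis. Payload 3.6 kg.
Tool frame: the origin (TCP) lies where the fingers leave the gripper's body, on its centre line; the fingertips stand 73 mm ahead of it and the grasp point (between the pads) lies 54 mm ahead of it; z points along the fingers, y is the line along which they close (so a half turn about z gives the same grasp; the last joint's range is limited). The gripper opens to 85 mm and grips with 20 to 120 N. Pads are 22 mm wide; open, the fingers measure 114 mm over their backs; the gripper's body (76 mm by 85 mm) begins 54 mm behind the grasp point. The pads swing forward as they close: fully open they stand 13 mm farther back than shut.
Start: joints at [1.131, 0.615, -0.013, 1.423, 0.008, 1.103, -0.04], TCP at [0.261, -0.595, 0.304] pointing down, gripper open.
Joint ranges: [-3.12, 3.12], [-0.3, 2.06], [-1.34, 1.32], [0.26, 2.42], [-1.36, 4.5], [0.01, 1.98], [-2.84, 2.84]. Speed limits (rad/s): [2.79, 2.79, 3.14, 3.14, 3.14, 3.14, 3.14].

### API

Orientations are given as a unit quaternion [x, y, z, w].
In Python, from station import arm, snapshot, camera_info, ticket gives the robot as it stands. Calls block until the motion is done:
- arm.movep(position, orientation): joint-space move of the TCP to a pose.
- arm.line_to(position, velocity=0.15, ori=None): straight line of the TCP; ori=None keeps the orientation; velocity is the mean speed in m/s.
- arm.move_j(angles): joint-space move.
- arm.move_gripper(opening, effort=None): opening from 0.0 (shut) to 1.0 (fully open); effort is the grip in N (None keeps the last); returns when the fingers have stopped.
- arm.pause(seconds).
- arm.ik(position, orientation): joint angles nearest the present ones, or None.
- snapshot(name): name is "scene" or "top" or "wrist"; returns the picture (384x512x3 uint8, blue, green, red); there is no depth.
- camera_info(name): a dict with "fx", "fy", "cx", "cy" (pixels), "dist_coeffs" ([k1, k2, p1, p2, k3] as OpenCV has them; the pictures are not rectified), "R" (3x3) and "t" (3): a world point X has camera coordinates R X + t; the wrist camera has in their place "T_tool_cam" (4x4, takes a point from camera to tool coordinates, whose origin is the TCP and whose axes are the flange's). Camera axes: x right, y down, z forward; pixel columns grow to the right and rows downward; lengths in m; the calibration is good to about 2 mm. A picture is of the moment at which its call begins: read the wrist's pose just before it. camera_info takes no time and is no camera call.
A pose or a line that the arm cannot do raises arm.MotionError and nothing moves.
- ticket.finish_job(): hands the job in; it is judged then, once.
Readings, each from a call of its own:
- arm.read_time(): time.
- arm.read_joint_positions(): joint angles.
- arm.read_dq(): joint speeds.
- arm.read_effort(): joint torques, N m.
- arm.read_tool_pos(): TCP position.
- arm.read_eef_rot(): TCP orientation.
- arm.read_ft_force(): force on the tool from outside, world axes, zero at the start.
- arm.read_wrist_torque(): the same for the moment, N m.
- arm.read_opening(): opening from 0.0 (shut) to 1.0 (fully open).
- arm.read_finger_force(): force on a finger pad.
Only numpy, scipy, OpenCV 4.12 (cv2) and the standard library are available. Lean on these libraries where they do the work, as an engineer would, in place of code of your own. Each camera call takes 0.05 s, during which the arm holds its last target. There are 200 camera calls.

### The job

Three unfired bowls stand upside down on the drying board; feel whether the largest one is dry, as a potter does: rest the fingertips lightly on the middle of its base, inside the foot ring, for a couple of seconds, then lift the hand well clear. The clay is still fragile, so come down slowly, never press hard, and do not shift, tip or lift the bowl. Leave all the other ware and the wooden rib untouched.

Things in the scene. Friction and masses are not known exactly. Their poses are not given: they have to be found in the camera images.
- bowl_large: the largest of three upturned bowls of the same plain brown unfired clay: 190 mm across at the rim it stands on, 88 mm tall over its foot ring, narrowing upward; loose, 0.75 kg. Origin: centre of the rim plane; z up. The foot ring on top is 80 mm across outside, 68 mm inside, 7 mm tall, round a base 81 mm above the origin.
- bowl_large_base (a point): the middle of the large bowl's flat base, on its upper surface inside the foot ring (81 mm above the bowl's origin, 7 mm below the top of the foot ring): the spot to touch from above. Closed fingertips fit inside the 68 mm ring. The clay is rigid and fragile: rest on it with under 20 N, and come down slower than 30 mm/s, as a knock of 40 N spoils it
- bowl_medium: bystander: upturned bowl of the same shape and clay, 152 mm across, 72 mm tall, foot ring 66 mm across. Origin: centre of its rim plane, z up
- bowl_small: bystander: upturned bowl of the same shape and clay, 118 mm across, 58 mm tall, foot ring 52 mm across. Origin: centre of its rim plane, z up
- mug: bystander: upturned unfired mug, 82 mm across, 92 mm tall, with a handle reaching 75 mm from its axis along its own x. Origin: centre of its underside
- tumbler: bystander: upturned unfired tumbler, 74 mm across below, 60 mm above, 122 mm tall. Origin: centre of its underside
- dish: bystander: small unfired dish standing upright, 84 mm across, 40 mm tall. Origin: centre of its underside
- test_tile: bystander: glaze test tile, an upright clay plate 40 mm wide along its own y and 70 mm tall on a 40 x 40 mm foot. Origin: centre of its underside
- rib: bystander: flat wooden rib with round ends, 98 x 56 mm, 6 mm thick, lying on the board near its far edge. Origin: under its middle
- board: plywood drying board on the table, 400 mm along its x, 880 mm along its y, top 24 mm above the table, fixed; all the ware stands on it. Origin: centre of its underside
Mind the look-alikes: they are no part of the job. What is shaped like the bowl_large but blue is not meant.

How it is judged:
On the way:
1. the fingertips rest lightly on the middle of the large bowl's base, inside the foot ring (contact force between the fingers and bowl_large between 0.2 and 20 N and horizontal distance between the grasp point and bowl_large_base below 0.022 m and z of the grasp point in the frame of bowl_large_base between 0.008 and 0.035 m), for 0.8 s.
At the end, for the whole second after the job is handed in: after the fingertips have rested with under 20 N for 0.8 s or more within 22 mm of the middle of the large bowl's base, the bowl stands at rest on its rim within 8 mm of where it stood, the other ware and the rib are within 8 mm of where they were, and the hand is more than 100 mm from the base (distance of each of bowl_large, bowl_medium, bowl_small, mug, tumbler, dish, test_tile, rib from where it was at the start of the episode below 0.008 m and angle between bowl_large's own z axis and vertical below 0.03 rad and linear speed of bowl_large below 0.01 m/s and distance between the grasp point and bowl_large_base above 0.1 m); the robot touches nothing.
It fails at once if the large bowl is pressed or knocked with more than 40 N (contact force between any of the fingers, the arm and bowl_large above 40 N).
It fails at once if the large bowl is shifted by more than 10 mm, tipped or lifted (distance of bowl_large from where it was at the start of the episode above 0.01 m or angle between bowl_large's own z axis and vertical above 0.06 rad).
It fails at once if another bowl, the mug, the tumbler, the dish, the test tile or the rib is touched (contact force between any of the fingers, the arm and bowl_medium above 0.3 N or contact force between any of the fingers, the arm and bowl_small above 0.3 N or contact force between any of the fingers, the arm and mug above 0.3 N or contact force between any of the fingers, the arm and tumbler above 0.3 N or contact force between any of the fingers, the arm and dish above 0.3 N or contact force between any of the fingers, the arm and test_tile above 0.3 N or contact force between any of the fingers, the arm and rib above 0.3 N).
It also fails if it takes over 42 s, if anything falls off the work surface, if the arm or the gripper's body presses on something with over 40 N, if the wrist force passes 120 N, or if a joint passes its speed limit or range.

## Working session

There is one attempt and no reset: what is moved stays moved. The work goes in short steps, each a Python script; the robot and the scene stay as the last script left them, time stands still between calls to the robot, and variables do not carry over. Pictures are saved under pics/ and viewed, at most 10 in all, crops included, and the job is handed in when it is done.

```bash
mkdir -p pics; python3 - <<'E'
from station import arm,snapshot,camera_info
import cv2
for n in("top","scene"):
    cv2.imwrite(f"pics/{n}0.png",snapshot(n)); c=camera_info(n); print(n,c)
print(arm.read_time(),arm.read_tool_pos(),arm.read_eef_rot(),arm.read_ft_force())
E
```

```text
top {'fx': 365.89979731038153, 'fy': 365.89979731038153, 'cx': 256.37901114371016, 'cy': 188.86661229195988, 'dist_coeffs': array([-0.10180213,  0.        ,  0.        ,  0.        ,  0.        ]), 'R': array([[ 0.00668182, -0.99985783, -0.0154816 ],
       [-0.99590737, -0.00525837, -0.09022667],
       [ 0.09013244,  0.01602112, -0.99580092]]), 't': array([-0.12947398,  0.52984343,  1.24971408])}
scene {'fx': 414.6680368271089, 'fy': 414.6680368271089, 'cx': 259.88777470867694, 'cy': 190.91450420741253, 'dist_coeffs': array([-0.06065064,  0.        ,  0.        ,  0.        ,  0.        ]), 'R': array([[ 0.31641375,  0.94855195,  0.01146865],
       [ 0.68051522, -0.21854723, -0.69938269],
       [-0.66089437,  0.2290989 , -0.71465539]]), 't': array([-0.04121062, -0.31499072,  1.63719397])}
0.1 [ 0.26117092 -0.59466615  0.30283593] [ 9.78664228e-01  2.05462748e-01 -2.47704914e-04 -1.15187884e-03] [-0.34641176 -0.20391096  0.20126897]
```

View pics/top0.png

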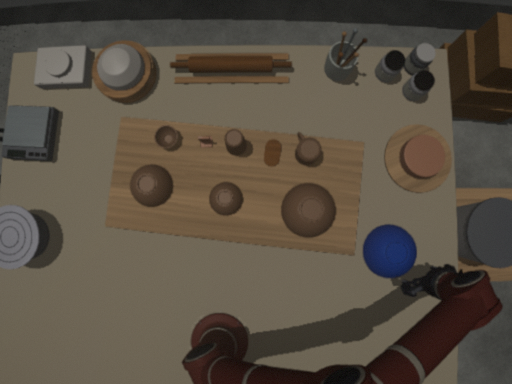

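View pics/scene0.png

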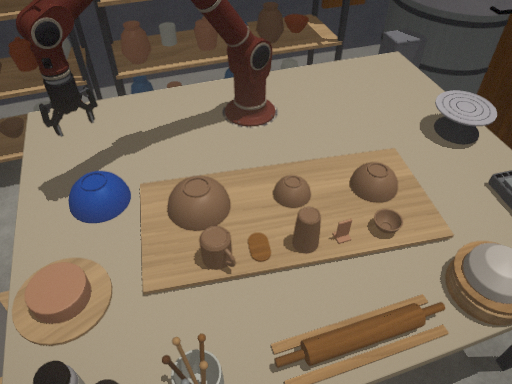

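The top view shows the large brown bowl at about (308,209) with its foot ring near (312,207). In the scene view it is at (198,200). The blue look-alike at (389,250) is to be ignored, and the mug at (309,151) stands beside the bowl. Next I'll enlarge the bowl in both views.

```bash
cat > h.py <<'E'
import cv2,numpy as np
from station import arm,snapshot,camera_info
def ray(n,uv):
    c=camera_info(n);K=np.array([[c['fx'],0,c['cx']],[0,c['fy'],c['cy']],[0,0,1]])
    p=cv2.undistortPoints(np.array(uv,float).reshape(-1,1,2),K,c['dist_coeffs']).reshape(-1,2)
    R,t=np.array(c['R']),np.array(c['t'])
    return -R.T@t, np.c_[p,np.ones(len(p))]@R
def onplane(n,uv,z):
    o,d=ray(n,uv); return o+d*((z-o[2])/d[:,2])[:,None]
E
python3 - <<'E'
from h import *
out=[]
for n,(x,y) in(("top",(272,172)),("scene",(160,165))):
    im=cv2.imread(f"pics/{n}0.png")[y:y+75,x:x+75]
    im=cv2.resize(im,(400,400),interpolation=cv2.INTER_CUBIC)
    out.append(cv2.normalize(im,None,0,400,cv2.NORM_MINMAX))
cv2.imwrite("pics/crop.png",np.hstack(out))
im=cv2.imread("pics/top0.png");hsv=cv2.cvtColor(im,cv2.COLOR_BGR2HSV)
for p in[(308,209),(290,220),(250,225),(345,200),(325,220)]:print(p,im[p[1],p[0]],hsv[p[1],p[0]])
E
```

```text
(308, 209) [61 77 95] [14 91 95]
(290, 220) [45 58 74] [ 13 100  74]
(250, 225) [ 64  87 107] [ 16 102 107]
(345, 200) [ 64  89 109] [ 17 105 109]
(325, 220) [41 53 70] [ 12 106  70]
```

View pics/crop.png

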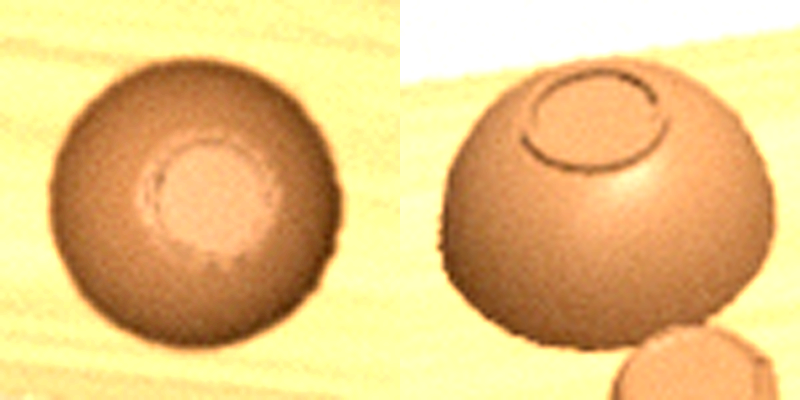

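The crop shows the foot ring centred at crop (215,198), which is px (312,209) in the top view. In the scene view it is at (594,120), px (196.2,187.3). The rim outline spans crop x 50–342 and y 57–350.

```bash
python3 - <<'E'
from h import *
f=lambda x,y,ox,oy:((x+.5)*75/400-.5+ox,(y+.5)*75/400-.5+oy)
rt=f(215,198,272,172);rs=f(194,120,160,165)
print("top ring",onplane("top",[rt],.110)," scene ring",onplane("scene",[rs],.110))
o1,d1=ray("top",[rt]);o2,d2=ray("scene",[rs]);d1=d1[0];d2=d2[0]
s=np.linalg.lstsq(np.c_[d1,-d2],o2-o1,rcond=None)[0]
print("tri",o1+s[0]*d1,o2+s[1]*d2)
im=cv2.imread("pics/top0.png")
b=cv2.GaussianBlur(im,(3,3),0)[...,2]
from collections import Counter
m=((b<101)).astype(np.uint8)
# fit silhouette from threshold between clay edge (~60) and board (~108)
m=(cv2.GaussianBlur(im,(3,3),0)[...,2]<92).astype(np.uint8)
cs=cv2.findContours(m,cv2.RETR_EXTERNAL,cv2.CHAIN_APPROX_NONE)[0]
for c in cs:
    if 300<cv2.contourArea(c)<4000 and 100<c[:,0,0].mean()<365 and 110<c[:,0,1].mean()<250:
        w=onplane("top",c[:,0],.026)
        A=np.c_[2*w[:,:2],np.ones(len(w))];q=np.linalg.lstsq(A,(w[:,:2]**2).sum(1),rcond=None)[0]
        print("blob",c[:,0].mean(0),"centre",q[:2],"dia",2*np.sqrt(q[2]+q[0]**2+q[1]**2))
for p in[(309,151),(235,142),(226,199),(272,152)]:print(p,onplane("top",[p],.08))
E
```

```text
top ring [[ 0.45940328 -0.30719156  0.11      ]]  scene ring [[ 0.46204989 -0.30460624  0.11      ]]
tri [ 0.45945716 -0.30739038  0.108538  ] [ 0.46019072 -0.30438634  0.10815653]
blob [308.26451613 209.81290323] centre [ 0.45893949 -0.30615698] dia 0.18859676100143055
blob [225.85263158 198.33684211] centre [ 0.49683141 -0.02085926] dia 0.11576713636309179
blob [151.63414634 185.21138211] centre [0.54207183 0.24319323] dia 0.15207980647901298
blob [272.43076923 152.30769231] centre [ 0.6593813  -0.18222276] dia 0.07462189693667189
blob [307.77659574 150.61702128] centre [ 0.66523503 -0.3068437 ] dia 0.10789307638121653
blob [237.78481013 143.84810127] centre [ 0.68980749 -0.05991789] dia 0.09509114793364963
blob [168.2739726  138.21917808] centre [0.70981858 0.18827005] dia 0.09284999633576291
(309, 151) [[ 0.65398909 -0.30300071  0.08      ]]
(235, 142) [[ 0.68367657 -0.05409181  0.08      ]]
(226, 199) [[ 0.49113074 -0.02657195  0.08      ]]
(272, 152) [[ 0.64987905 -0.17878974  0.08      ]]
```

The two views, the ring and the rim fit agree on a centre of about (0.460, -0.306), with a diameter of 189 mm and a ring height of about 0.108–0.112 m. I'll shut the fingers, hover above the bowl and check with the wrist camera.

```bash
python3 - <<'E'
from h import *
arm.move_gripper(0.0)
q=arm.read_eef_rot()
arm.line_to([.460,-.306,.30],velocity=.15)
arm.line_to([.460,-.306,.225],velocity=.08)
p=arm.read_tool_pos();q=arm.read_eef_rot()
cv2.imwrite("pics/w1.png",snapshot("wrist"))
t=snapshot("top");s=snapshot("scene");cv2.imwrite("pics/s1.png",cv2.resize(s[90:270,110:350],None,fx=2.5,fy=2.5))
print(arm.read_time(),p,q,arm.read_ft_force(),arm.read_opening());c=camera_info("wrist");print(c)
from scipy.spatial.transform import Rotation as R
T=c['T_tool_cam'];r=R.from_quat(q).as_matrix()
X=np.array([[.46,-.306,.105],[.494,-.306,.112],[.426,-.306,.112],[.46,-.272,.112],[.46,-.34,.112]])
Xt=(X-p)@r; Xt=np.vstack([Xt,[0,0,.073]]); Xc=(Xt-T[:3,3])@T[:3,:3]
K=np.array([[c['fx'],0,c['cx']],[0,c['fy'],c['cy']],[0,0,1]])
print(cv2.projectPoints(Xc,np.zeros(3),np.zeros(3),K,c['dist_coeffs'])[0][:,0].round(1))
E
```

```text
4.5917 [ 0.46032203 -0.30619369  0.22553498] [9.78663907e-01 2.05466703e-01 4.70579554e-04 4.10945123e-04] [-0.12891638 -0.20743092 -0.22118378] 0.002804880521871604
{'fx': 330.7857375472599, 'fy': 330.7857375472599, 'cx': 254.53246761482214, 'cy': 192.0693530776799, 'dist_coeffs': array([0.03151194, 0.        , 0.        , 0.        , 0.        ]), 'T_tool_cam': array([[-1.13342183e-03, -9.58318995e-01, -2.85698126e-01,
         7.18798338e-02],
       [ 9.99999346e-01, -1.12909544e-03, -1.79866348e-04,
        -3.53884932e-04],
       [-1.50211114e-04, -2.85698144e-01,  9.58319648e-01,
        -7.03336193e-02],
       [ 0.00000000e+00,  0.00000000e+00,  0.00000000e+00,
         1.00000000e+00]])}
[[254.5 215.9]
 [278.5 168.8]
 [232.5 267. ]
 [201.1 198.2]
 [305.9 241.1]
 [255.4 250.6]]
```

View pics/w1.png

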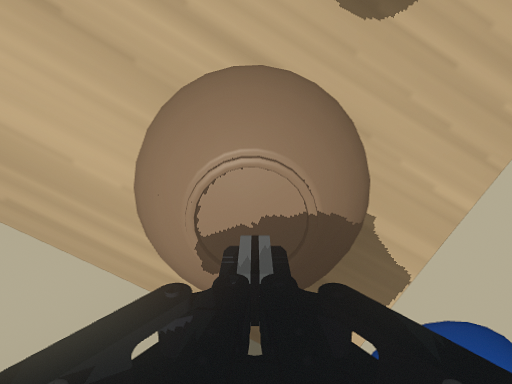

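View pics/s1.png

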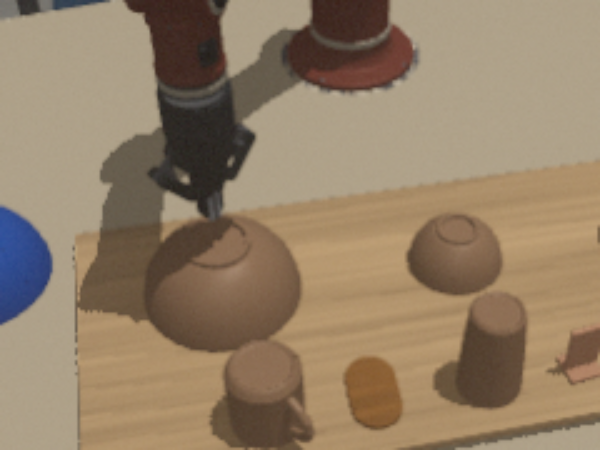

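The wrist view shows the fingers centred on the ring: its inside edges are at columns 195 and 308, against a predicted centre of 254. That is about 2 mm off. I'll come down slowly with the force watched.

```bash
python3 - <<'E'
from h import *
arm.line_to([.460,-.306,.188],velocity=.02)
F=lambda:np.mean([arm.read_ft_force()[2] for _ in range(3)])
arm.pause(.2);f0=F();z=.188;print("f0",f0)
while z>.168 and arm.read_time()<28:
    z-=.0005; arm.line_to([.460,-.306,z],velocity=.008); d=F()-f0
    if abs(d)>1.5: break
print("contact",z,d,arm.read_tool_pos(),arm.read_time())
for _ in range(4):
    arm.pause(.5);d=F()-f0;print(d)
    if abs(d)<1: z-=.0004;arm.line_to([.460,-.306,z],velocity=.008)
print(z,F()-f0,arm.read_tool_pos(),arm.read_time())
E
```

```text
f0 -0.19039936480121275
contact 0.1775 2.8996962107936475 [ 0.46005187 -0.3060247   0.17777991] 12.0417
5.138235023351569
6.178752363862798
5.155263641671988
5.091391633146319
0.1775 5.091391633146319 [ 0.46005855 -0.30605274  0.17774673] 14.0417
```

Contact came at z = 0.1775, where 0.178 was expected, and held at about 5 N for 2 s. Now I'll lift away.

```bash
python3 - <<'E'
from h import *
arm.line_to([.460,-.306,.19],velocity=.02)
arm.line_to([.460,-.306,.36],velocity=.1)
arm.pause(.5)
print(arm.read_tool_pos(),arm.read_ft_force(),arm.read_time())
s=snapshot("scene")
a=cv2.imread("pics/scene0.png");d=cv2.absdiff(a,s).max(2)[215:280,135:440];print((d>40).sum())
cv2.imwrite("pics/s2.png",cv2.resize(s[90:290,110:430],None,fx=2,fy=2))
E
```

```text
[ 0.4600016  -0.30599668  0.35997745] [ 0.19869792 -0.21957709 -0.55329409] 17.1667
51
```

View pics/s2.png

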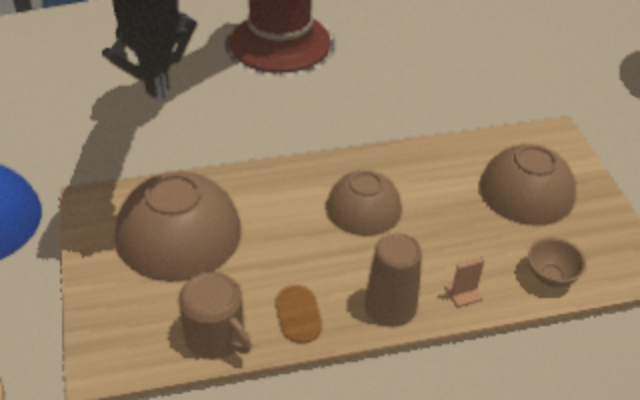

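The bowl is unmoved at crop (178,222), the other ware looks undisturbed, and the hand is well clear.

```bash
python3 -c "
from station import ticket
print(ticket.finish_job())"
```

```text
the job is handed in; nothing more can be done
None
```

The job is handed in: the closed fingertips rested on the middle of the large bowl's base at about 5 N for 2 s, then lifted about 180 mm clear, with no sign in the last picture that the bowl, the other ware or the rib had moved.

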